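# Fetch the standard from behind the reagents

## Robot

A 6-joint arm with a two-finger parallel gripper is mounted at the origin on a cart in front of the work surface, level with it; the furniture and walls round the work are solid. World frame = base frame: x ahead of the robot, y to its left, z up, the work surface at z = 0. Lengths are in m, angles in rad, forces in N, time in s.
With the tool pointing down it reaches from about 0.35 to 0.875 m from the base axis. Payload 15.5 kg.
Tool frame: the origin (TCP) lies at the very end of the fingers, on their centre line; the grasp point (between the pads) lies 19 mm behind it; z points along the fingers, y is the direction in which the jaws open and shut (so a half turn about z gives the same grasp; the last joint's range is limited). The gripper opens to 85 mm and grips with 20 to 120 N. Pads are 22 mm wide; open, the fingers measure 114 mm over their backs; the gripper's body (76 mm by 85 mm) begins 54 mm behind the grasp point. The pads swing forward as they close: fully open they stand 13 mm farther back than shut.
Start: joints at [-1.429, 0.494, 1.345, -0, 1.302, -0.096], TCP at [0.147, -0.607, 0.231] pointing down, gripper open.
Joint ranges: [-2.91, 2.91], [-0.82, 2.16], [0.22, 2.67], [-1.22, 4.37], [0.12, 2.79], [-3.08, 3.08]. Speed limits (rad/s): [1.89, 1.89, 2.57, 3.01, 3.01, 3.01].

## Interface

Orientations are given as [roll, pitch, yaw] about the fixed x, y, z axes, in that order (R = Rz(yaw) Ry(pitch) Rx(roll)).
In Python, from station import ctrl, effector, eyes, job gives the robot as it stands. The module is installed in compiled form; this text tells all that it offers. Calls block until the motion is done:
- ctrl.move_pose(position, orientation): joint-space move of the TCP to a pose.
- ctrl.servo_line(position, orientation=None, vel=0.15, guard=None): straight line of the TCP; orientation=None keeps the orientation; vel is the mean speed in m/s. With guard (N) it stops when the force on the tool has changed by that much, and returns True; else False.
- ctrl.set_joints(angles): joint-space move.
- effector.open_jaws() and effector.close_gripper(): open the fingers fully, or close them until they stop; the grip force is fixed at half the most.
- ctrl.pause(seconds).
- ctrl.inverse_kinematics(position, orientation): joint angles nearest the present ones, or None.
- eyes.read_camera(name): name is "scene" or "side" or "wrist"; returns a dict with "color" (400x640x3 uint8, red, green, blue), "camera_matrix" (3x3 intrinsics, pixels), "T" (4x4, takes a point from camera to world coordinates). Camera axes: x right, y up, looking along -z (the intrinsics and any distortion apply to the point x, -y, -z); pixel columns grow to the right and rows downward; lengths in m; the calibration is good to about 2 mm. A picture is of the moment at which its call begins. There is no depth.
A pose or a line that the arm cannot do raises ctrl.MotionError and nothing moves.
- job.hand_in(): hands the job in, once; it reports no verdict.
Readings, each from a call of its own:
- ctrl.read_clock(): time.
- ctrl.read_qpos(): joint angles.
- ctrl.read_qd(): joint speeds.
- ctrl.read_joint_efforts(): joint torques, N m.
- ctrl.read_ee_pos(): TCP position.
- ctrl.read_orientation(): TCP orientation.
- ctrl.read_contact_force(): force on the tool from outside, world axes, zero at the start.
- ctrl.read_wrist_torque(): the same for the moment, N m.
- ctrl.read_width(): opening from 0.0 (shut) to 1.0 (fully open).
Only numpy, scipy, OpenCV 4.12 (cv2) and the standard library are available. Lean on these libraries where they do the work, as an engineer would, in place of code of your own. Each camera call takes 0.05 s, during which the arm holds its last target.

## Task

The orange-capped jar of calibration standard stands at the back of the grey reagent stand, behind a teal-capped tube and a white bottle. Clear the tube and the bottle into the yellow tray, leaving the jar where it is until both stand there upright, then stand the jar on the round metal plinth, inside its dark ring. When the jar is there, put the tube and the bottle back on the stand, each on the very spot it came from; keep everything upright and leave the purple-capped tube, the tape roll and the big white rinse bottle alone.

Things in the scene. Friction and masses are not known exactly. Their poses are not given: they have to be found in the camera images.
- stand: fixed grey stand. Origin on its underside, z up, +x to its back. Base 94 (x -43..51) by 156 mm (y), top at z 8 mm; full-width back wall x 45..51, top at z 66; low end cheeks x 16..46, y +-74, top z 29. Three blue spots: back (15, 0) with the jar; front (-7, +46) and (-7, -46) with tube and bottle, either way round (all within 3 mm). While these stand there, no room for fingers beside the jar
- tray: fixed yellow open tray for parking the tube and the bottle, 150 mm along its x by 100 mm along its y, 18 mm high, walls and floor 5 mm thick (inner floor 5 mm above the origin). Origin: centre of the underside, z up. Both fit side by side along its x, e.g. at x = +35 and -35 mm
- plinth: fixed round aluminium plinth, 94 mm across, flat top 14 mm above the origin, on it a white disc in a dark ring of 66 mm inner diameter. Origin: centre of the underside, z up. Jar goes in the middle of the ring
- jar: small loose jar with an orange screw cap, 41 mm across (cap 41 mm, body 38 mm), 53 mm high, the cap is the top 15 mm; about 90 g. Origin: centre of the underside, z up
- tube: loose sample tube with a teal screw cap, 94 mm high, cap 41 mm across (75 to 94 mm up), body 34 mm across; about 60 g, stands on its flat foot. Origin: centre of the underside, z up. Grasp by the cap, above the jar's top
- bottle: loose small white reagent bottle with a white screw cap, 100 mm high, body 50 mm across up to 84 mm, cap 32 mm across above that; about 85 g. Origin: centre of the underside, z up. Can be grasped round the top of the body, above the jar's top
- purple_tube: bystander: tall thin tube with a purple cap, 34 mm across, 156 mm high, standing loose behind the work on the right. Origin: centre of the underside
- tape: bystander: roll of brown paper tape lying flat, 84 mm across, 18 mm high, near the front edge on the right. Origin: centre of the underside
- rinse_bottle: bystander: large white bottle, 81 mm across, 189 mm high, standing loose at the back right. Origin: centre of the underside

How it is judged:
By the outcome, as a careful person would: the job done as asked, in the order asked, and still so for the second after the job is handed in, with the robot touching nothing.
It also fails if it takes over 112 s, if anything falls off the work surface, if the arm or the gripper's body presses on something with over 40 N, if the wrist force passes 120 N, or if a joint passes its speed limit or range.

## Working session

There is one attempt and no reset: what is moved stays moved. The work goes in short steps, each a Python script; the robot and the scene stay as the last script left them, time stands still between calls to the robot, and variables do not carry over. Pictures are saved under pics/ and viewed, and the job is handed in when it is done.

```bash
mkdir -p pics; ls
python3 - <<'E'
from station import ctrl, effector, eyes, job
import cv2, numpy as np
np.set_printoptions(precision=4,suppress=True)
print(ctrl.read_clock())
for n in ["scene","side","wrist"]:
    c=eyes.read_camera(n); print(n,[k for k in c]); print(c["camera_matrix"],c["T"])
    cv2.imwrite(f"pics/{n}0.png",c["color"][:,:,::-1]); np.savez(f"{n}0.npz",**c)
print(ctrl.read_clock(), ctrl.read_ee_pos(), ctrl.read_orientation())
E
```

```text
pics
0.0
scene ['color', 'camera_matrix', 'T']
[[368.7489   0.     326.074 ]
 [  0.     368.7489 201.2037]
 [  0.       0.       1.    ]] [[-0.649   0.4019 -0.6459 -0.2033]
 [-0.7608 -0.3402  0.5527  0.6743]
 [ 0.0024  0.8501  0.5265  0.6449]
 [ 0.      0.      0.      1.    ]]
side ['color', 'camera_matrix', 'T']
[[518.3905   0.     320.5507]
 [  0.     518.3905 198.6469]
 [  0.       0.       1.    ]] [[ 0.8941 -0.3496  0.2799  1.0026]
 [ 0.4478  0.6952 -0.5623 -0.9116]
 [ 0.002   0.6281  0.7781  1.333 ]
 [ 0.      0.      0.      1.    ]]
wrist ['color', 'camera_matrix', 'T']
[[345.4019   0.     318.2714]
 [  0.     345.4019 199.0843]
 [  0.       0.       1.    ]] [[ 0.2347  0.9276  0.2906  0.2208]
 [-0.9721  0.2244  0.0688 -0.5887]
 [-0.0014 -0.2986  0.9544  0.372 ]
 [ 0.      0.      0.      1.    ]]
0.15 [ 0.1472 -0.6071  0.2308] [-3.1406 -0.0001  0.2378]
```

View pics/scene0.png

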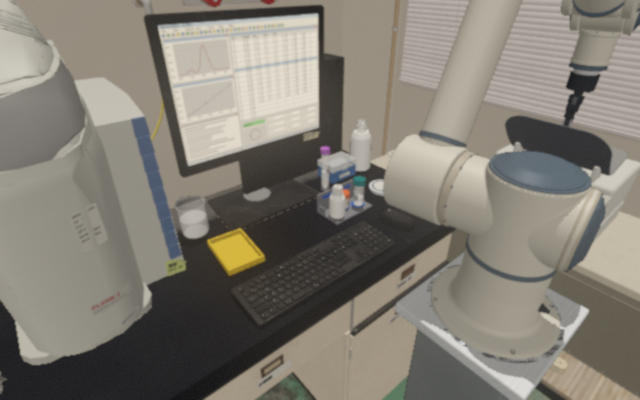

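View pics/side0.png

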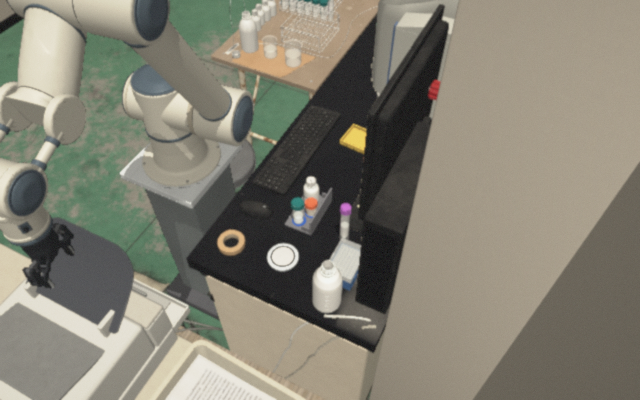

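View pics/wrist0.png

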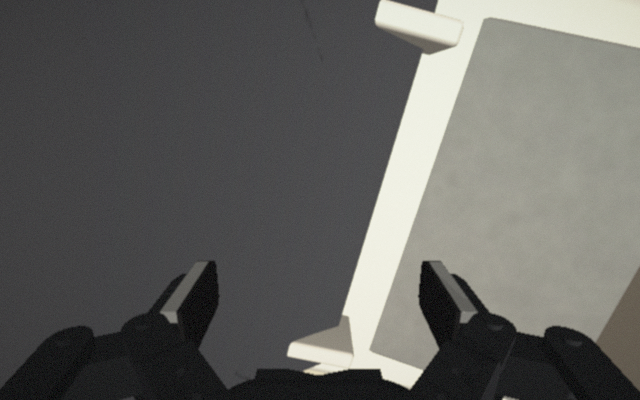

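The side view shows the stand at (310,210), with the teal cap at (298,203), the orange cap at (311,204) and the white bottle at (312,188). The plinth is at (283,257), the tape at (231,242), the purple tube at (345,210) and the rinse bottle at (327,287). The tray is at (355,138), partly hidden there but fully visible in the scene view at (236,250). I'll start with a coarse localisation.

```bash
cat > h.py <<'E'
import numpy as np, cv2
np.set_printoptions(precision=4,suppress=True)
def ray(c,u,v):
    K=c["camera_matrix"];T=c["T"]
    d=np.array([(u-K[0,2])/K[0,0],-(v-K[1,2])/K[1,1],-1.])
    return T[:3,3],T[:3,:3]@d
def onz(c,u,v,z):
    o,d=ray(c,u,v); return o+d*(z-o[2])/d[2]
def proj(c,P):
    T=c["T"];K=c["camera_matrix"]
    p=T[:3,:3].T@(np.asarray(P)-T[:3,3])
    return np.array([K[0,0]*p[0]/-p[2]+K[0,2],K[1,1]*-p[1]/-p[2]+K[1,2]])
def mask(c,lo,hi):
    h=cv2.cvtColor(c["color"],cv2.COLOR_RGB2HSV); return cv2.inRange(h,np.array(lo),np.array(hi))
def blobs(m,amin=15):
    n,l,s,ce=cv2.connectedComponentsWithStats(m)
    return [(ce[i].round(1).tolist(),s[i].tolist()) for i in range(1,n) if s[i][4]>=amin]
E
python3 - <<'E'
from h import *
s=dict(np.load("side0.npz")); e=dict(np.load("scene0.npz"))
for n,u,v,z in [("teal",298,203,.1),("orange",311,203,.06),("bottlecap",312,182,.105),("plinth",283,257,.014),("tape",231,242,.018),("rinse",327,300,.0),("purple",345,210,.156),("tray?",352,138,.018)]:
    print(n,onz(s,u,v,z))
for n,u,v,z in [("tray",236,251,.018),("teal",359,181,.1),("orange",347,192,.06),("cap",338,188,.105),("purple",325,151,.156),("plinth",378,187,.014)]:
    print("scene",n,onz(e,u,v,z))
for n,c in (("side",s),("scene",e)):
    im=c["color"][:,:,::-1]
    x,y,w,hh=(200,110,180,210) if n=="side" else (190,130,220,160)
    cv2.imwrite(f"pics/{n}_crop.png",cv2.resize(im[y:y+hh,x:x+w],None,fx=2.8,fy=2.8,interpolation=cv2.INTER_CUBIC))
E
```

```text
teal [ 0.5055 -0.0665  0.1   ]
orange [ 0.5258 -0.0208  0.06  ]
bottlecap [0.5071 0.0236 0.105 ]
plinth [ 0.5283 -0.2099  0.014 ]
tape [ 0.3615 -0.2362  0.018 ]
rinse [ 0.7061 -0.2725  0.    ]
purple [ 0.6606 -0.067   0.156 ]
tray? [0.5051 0.3405 0.018 ]
scene tray [0.5293 0.3609 0.018 ]
scene teal [ 0.4895 -0.0518  0.1   ]
scene orange [ 0.5135 -0.0254  0.06  ]
scene cap [0.4926 0.0327 0.105 ]
scene purple [ 0.6328 -0.0359  0.156 ]
scene plinth [ 0.5255 -0.186   0.014 ]
```

View pics/side_crop.png

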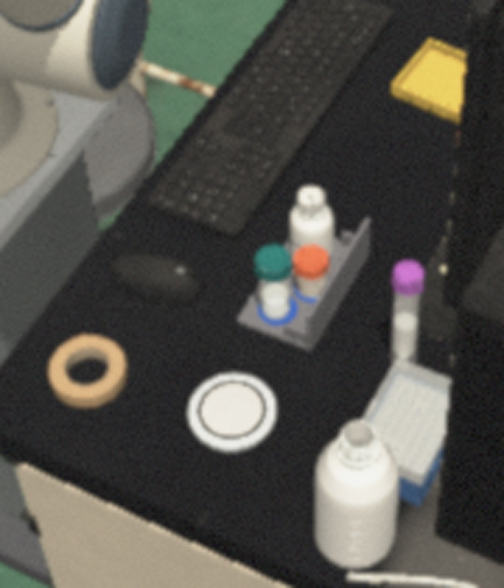

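View pics/scene_crop.png

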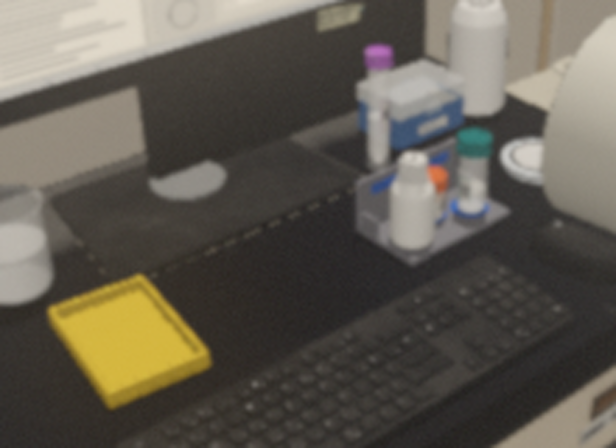

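Run:
```python
from h import *
e=dict(np.load("scene0.npz"));s=dict(np.load("side0.npz"))
print("monitor foot",onz(e,258,196,0), "cpu box foot", onz(e,180,270,0),"rinse",onz(e,362,170,0))
for p in [(207,249),(237,231),(264,262),(231,272)]: print("tray",onz(e,*p,.018))
# monitor lower left corner (185,172) at x guess
o,d=ray(e,185,172)
for x in (.6,.65,.7,.75,.8): print(o+d*(x-o[0])/d[0])
o,d=ray(s,443,10)
for x in (.6,.65,.7,.75,.8): print("top right",o+d*(x-o[0])/d[0])
from station import ctrl
for y in (0.0,.36): 
  for z in (.1,.3,.4): print(y,z,ctrl.inverse_kinematics([.5,y,z],[np.pi,0,0]))
```

```text
monitor foot [0.7627 0.152  0.    ] cpu box foot [0.575  0.4977 0.    ] rinse [ 0.672  -0.2562  0.    ]
tray [0.5867 0.4157 0.018 ]
tray [0.6071 0.3151 0.018 ]
tray [0.4441 0.328  0.018 ]
tray [0.4651 0.4099 0.018 ]
[0.6    0.424  0.2458]
[0.65   0.4084 0.2209]
[0.7    0.3928 0.1961]
[0.75   0.3772 0.1712]
[0.8    0.3616 0.1464]
top right [0.6    0.9814 0.2046]
top right [0.65   0.7463 0.3447]
top right [0.7    0.5112 0.4848]
top right [0.75   0.2761 0.625 ]
top right [0.8    0.041  0.7651]
0.0 0.1 [-0.1195  0.5039  1.7956 -0.      0.8421  1.4513]
0.0 0.3 [-0.1195  0.2496  1.5431 -0.      1.3489  1.4513]
0.0 0.4 [-0.1195  0.1839  1.3613 -0.      1.5964  1.4513]
0.36 0.1 [ 0.5271  0.6277  1.5041 -0.      1.0098  2.0979]
0.36 0.3 [ 0.5271  0.4258  1.2698 -0.      1.446   2.0979]
0.36 0.4 [ 0.5271  0.3749  1.0901 -0.      1.6766  2.0979]
```

```bash
cat >> h.py <<'E'
PI=np.pi
def shot(name,cam="wrist"):
    from station import eyes
    c=eyes.read_camera(cam); cv2.imwrite(f"pics/{name}.png",c["color"][:,:,::-1]); np.savez(f"{name}.npz",**c); return c
E
python3 - <<'E'
from h import *
from station import ctrl
print(ctrl.inverse_kinematics([.43,.06,.4],[PI,0,PI]))
ctrl.move_pose([.43,.06,.4],[PI,0,PI])
print(ctrl.read_clock(),ctrl.read_qpos(),ctrl.read_ee_pos(),ctrl.read_orientation())
c=shot("w1");print(c["T"])
E
```

```text
[ 0.0009  0.0758  1.4911  0.      1.5747 -1.5699]
2.7833 [-0.0001  0.0763  1.491  -0.0001  1.5746 -1.5696] [0.4302 0.0595 0.3998] [-3.1415 -0.0003  3.1403]
[[ 0.0022 -0.9547 -0.2975  0.3535]
 [ 1.      0.0021  0.0005  0.0603]
 [ 0.0001 -0.2975  0.9547  0.5411]
 [ 0.      0.      0.      1.    ]]
```

View pics/w1.png

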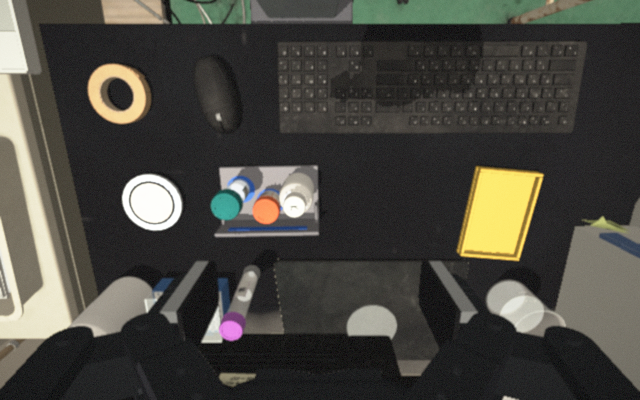

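The wrist view shows everything. Stand corners are at (219,167), (317,165), (319,235) and (216,236), teal cap at (226,206), orange at (266,209), bottle cap at (293,205). The plinth is at (152,202), and the tray spans (458-543, 167-260). Next I'll measure these.

```bash
cat > meas.py <<'E'
from h import *
def plane_pts(c,cnt,z): return np.array([onz(c,u,v,z)[:2] for u,v in cnt.reshape(-1,2)],np.float32)
def biggest(m):
    cs,_=cv2.findContours(m,cv2.RETR_EXTERNAL,cv2.CHAIN_APPROX_NONE); return max(cs,key=cv2.contourArea)
E
python3 - <<'E'
from meas import *
c=dict(np.load("w1.npz"))
hsv=cv2.cvtColor(c["color"],cv2.COLOR_RGB2HSV)
for n,(u,v) in dict(teal=(226,206),orange=(266,209),purple=(232,330),tray=(500,215),stand=(255,172),blue=(270,229),plinth=(152,186),cap=(293,207),tape=(98,93)).items(): print(n,hsv[v,u],c["color"][v,u])
t=biggest(mask(c,(20,120,80),(35,255,255)))
r=cv2.minAreaRect(plane_pts(c,t,.018)); print("tray",r); print(cv2.boxPoints(r))
im=c["color"][140:260,100:340,::-1]; cv2.imwrite("pics/w1c.png",cv2.resize(im,None,fx=3.3,fy=3.3,interpolation=cv2.INTER_CUBIC))
E
```

```text
teal [ 86 157 169] [ 65 169 155]
orange [ 12 155 253] [253 159  99]
purple [150 108 236] [236 136 235]
tray [ 26 144 253] [253 234 110]
stand [  6  12 106] [106 102 101]
blue [110 158 116] [ 44  69 116]
plinth [ 30   3 254] [254 254 251]
cap [ 28  14 233] [233 232 220]
tape [ 20  93 241] [241 211 153]
tray ((0.5448173880577087, 0.34927284717559814), (0.11017799377441406, 0.1549449861049652), 84.8018569946289)
[[0.4627 0.3014]
 [0.617  0.2874]
 [0.627  0.3971]
 [0.4727 0.4112]]
```

View pics/w1c.png

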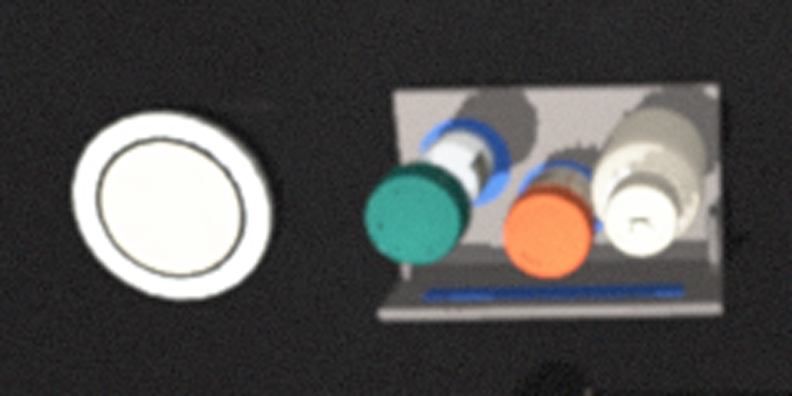

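Run:
```python
from h import *
from station import ctrl
ctrl.move_pose([.44,-.03,.26],[PI,0,PI])
print(ctrl.read_clock(),ctrl.read_ee_pos())
c=shot("w2");print(c["T"])
```

```text
3.5417 [ 0.4406 -0.0299  0.2609]
[[ 0.0017 -0.9544 -0.2986  0.3638]
 [ 1.      0.0017  0.0002 -0.0292]
 [ 0.0003 -0.2986  0.9544  0.4021]
 [ 0.      0.      0.      1.    ]]
```

View pics/w2.png

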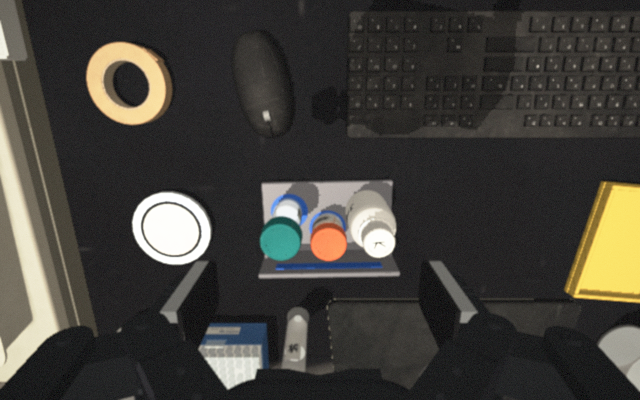

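In w2 the stand's front corners are at (262,182) and (392,180), and the wall-top corners at (257,278) and (400,275). The teal cap is at (281,239), orange at (329,240), the bottle cap at (378,240) and the plinth ring at (171,229).

```bash
cat >> meas.py <<'E'
def blobc(c,lo,hi,z,roi=None):
    m=mask(c,lo,hi)
    if roi: k=np.zeros_like(m);x0,x1,y0,y1=roi;k[y0:y1,x0:x1]=255;m&=k
    t=biggest(m);M=cv2.moments(t);u,v=M["m10"]/M["m00"],M["m01"]/M["m00"]
    r=cv2.minAreaRect(plane_pts(c,t,z))
    return (u,v),onz(c,u,v,z),r[1]
E
python3 - <<'E'
from meas import *
for f,R in (("w1",dict(p=(115,190,165,235),s=(205,330,155,245),b=(280,312,190,218))),("w2",dict(p=(125,218,185,270),s=(245,410,170,285),b=(361,397,228,258)))):
    c=dict(np.load(f+".npz")); print(f)
    print("teal",blobc(c,(75,90,40),(95,255,255),.0925,R["s"]))
    print("orange",blobc(c,(5,110,100),(18,255,255),.0535,R["s"]))
    print("plinth disc",blobc(c,(0,0,150),(180,40,255),.013,R["p"]))
    # dark ring
    x0,x1,y0,y1=R["p"]; g=cv2.cvtColor(c["color"],cv2.COLOR_RGB2GRAY)[y0:y1,x0:x1]
    _,b=cv2.threshold(g,150,255,cv2.THRESH_BINARY)
    cs,h=cv2.findContours(b,cv2.RETR_CCOMP,cv2.CHAIN_APPROX_NONE)
    for k in cs:
        if cv2.contourArea(k)>500:
            e=cv2.fitEllipse(k); print("  ell",e[0][0]+x0,e[0][1]+y0,e[1],onz(c,e[0][0]+x0,e[0][1]+y0,.014))
    print("purple",blobc(c,(135,60,60),(165,255,255),.146) if f=="w1" else "")
c=dict(np.load("w2.npz"))
for p,z in [((262,182),.008),((392,180),.008),((257,278),.066),((400,275),.066)]: print(onz(c,*p,z))
print("bcap",onz(c,379,242,.108),onz(dict(np.load("w1.npz")),100+641/3.3,140+214/3.3,.108))
x0,x1,y0,y1=245,410,170,285
cv2.imwrite("pics/w2c.png",cv2.resize(c["color"][y0:y1,x0:x1,::-1],None,fx=4.8,fy=4.8,interpolation=cv2.INTER_CUBIC))
E
```

```text
w1
teal ((225.36977341742582, 204.68114926419062), array([ 0.501 , -0.067 ,  0.0925]), (0.0395432710647583, 0.045504674315452576))
orange ((265.8329019269485, 209.96318665516247), array([ 0.5223, -0.0183,  0.0535]), (0.03887113183736801, 0.04469821974635124))
plinth disc ((151.56102965135221, 201.89996741609644), array([ 0.5222, -0.2077,  0.013 ]), (0.09382691979408264, 0.0950995683670044))
  ell 151.54014587402344 201.90273666381836 (52.86326599121094, 61.46910858154297) [ 0.5219 -0.2072  0.014 ]
purple ((231.9734027175484, 326.2240531945649), array([ 0.6566, -0.0571,  0.146 ]), (0.03271965682506561, 0.0482216477394104))
w2
teal ((280.1317329511525, 238.74943270034635), array([ 0.5011, -0.0665,  0.0925]), (0.04019962251186371, 0.04559962823987007))
orange ((328.09972426470586, 241.80912990196077), array([ 0.5221, -0.0186,  0.0535]), (0.039815474301576614, 0.045592665672302246))
plinth disc ((171.09320477502297, 227.9708448117539), array([ 0.5219, -0.2077,  0.013 ]), (0.0941389799118042, 0.09399066865444183))
  ell 170.6292839050293 229.08921813964844 (48.83760070800781, 56.76942825317383) [ 0.5229 -0.208   0.014 ]
  ell 171.10122299194336 227.98591232299805 (69.35487365722656, 79.94043731689453) [ 0.5215 -0.2073  0.014 ]
  ell 170.72239685058594 228.89812850952148 (54.02765655517578, 62.72762680053711) [ 0.5227 -0.2079  0.014 ]
purple 
[ 0.4659 -0.0955  0.008 ]
[0.4637 0.0574 0.008 ]
[ 0.5596 -0.0967  0.066 ]
[0.5562 0.06   0.066 ]
bcap [0.4976 0.027  0.108 ] [0.4964 0.0283 0.108 ]
```

View pics/w2c.png

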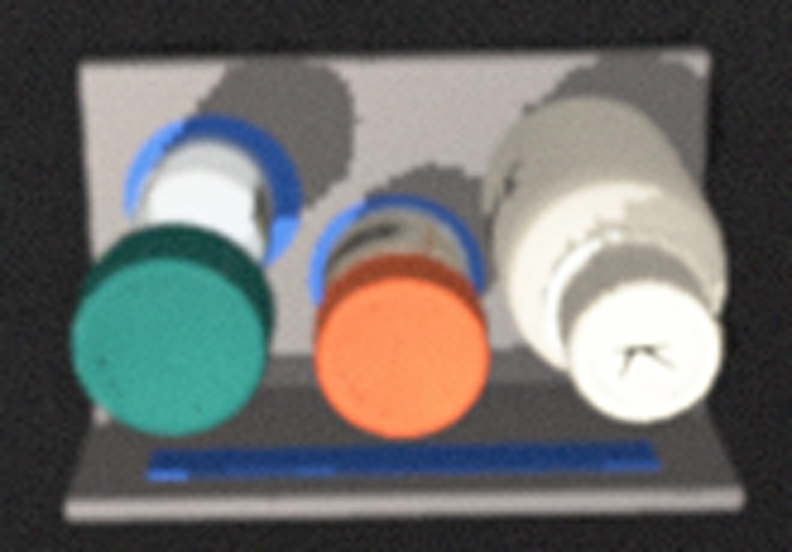

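```bash
cat >> h.py <<'E'
O=[PI,0,PI]
def pick(x,y,z,zup):
    from station import ctrl,effector
    ctrl.servo_line([x,y,zup],O,vel=.3)
    ctrl.servo_line([x,y,z+.03],vel=.15)
    hit=ctrl.servo_line([x,y,z],vel=.06,guard=8)
    effector.close_gripper()
    print("picked hit",hit,"ee",ctrl.read_ee_pos(),"w",ctrl.read_width(),"F",ctrl.read_contact_force(),"t",ctrl.read_clock())
def place(x,y,z,zup,release=True):
    from station import ctrl,effector
    p=ctrl.read_ee_pos()
    ctrl.servo_line([p[0],p[1],zup],vel=.12)
    print("lifted w",ctrl.read_width(),ctrl.read_contact_force())
    ctrl.servo_line([x,y,zup],O,vel=.2)
    ctrl.servo_line([x,y,z+.02],vel=.12)
    hit=ctrl.servo_line([x,y,z-.004],vel=.02,guard=3)
    print("place hit",hit,"ee",ctrl.read_ee_pos(),"want",z,"w",ctrl.read_width())
    if release:
        effector.open_jaws(); up(zup)
def up(zup):
    from station import ctrl
    p=ctrl.read_ee_pos(); ctrl.servo_line([p[0],p[1],zup],vel=.15); print("t",ctrl.read_clock())
E
python3 - <<'E'
from h import *
from station import ctrl
pick(.499,.027,.063,.2)
shot("g1")
E
```

```text
picked hit False ee [0.4993 0.0269 0.0636] w 0.5686341728948657 F [-1.6128 -0.0762  9.5485] t 6.05
```

View pics/g1.png

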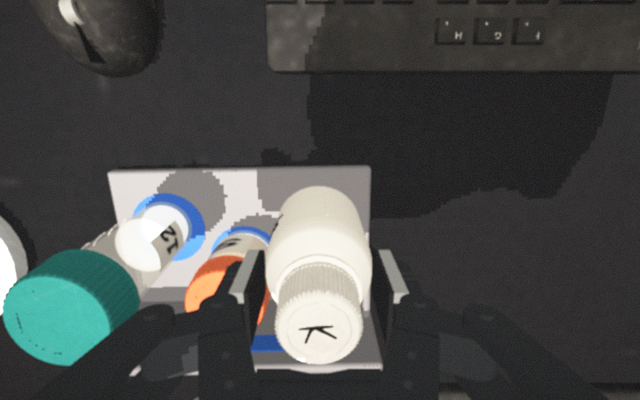

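The bottle is gripped at width 0.57 (about 48 mm). The inner finger at (250,290) stands just above the orange cap. I'll lift and carry it.

Run:
```python
from h import *
from station import ctrl
ctrl.servo_line([.499,.027,.10],vel=.08)
print(ctrl.read_width(),ctrl.read_contact_force())
ctrl.servo_line([.499,.027,.16],vel=.15)
shot("g2"); shot("g2s","side")
```

```text
0.5582178424893068 [ 0.569  -0.8153 -0.4293]
```

View pics/g2.png

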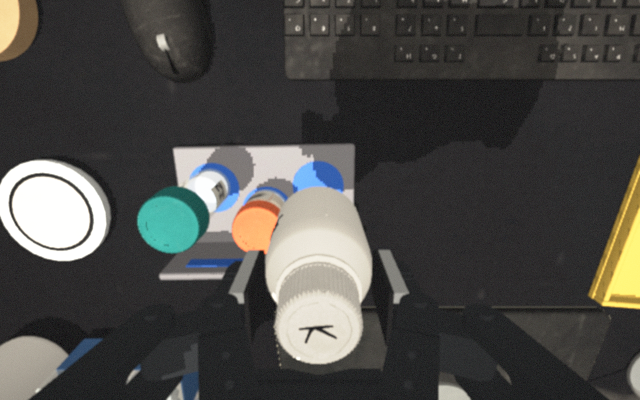

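View pics/g2s.png

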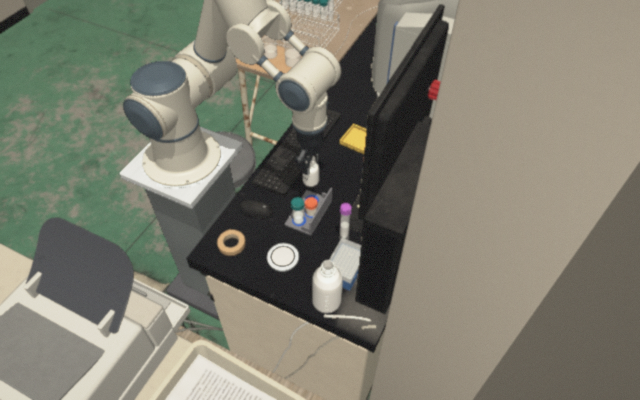

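The bottle is held upright, the jar at (258,215) hasn't moved, and the bottle's blue spot shows at (318,180). Next I'll place the bottle in the tray.

Run:
```python
from h import *
place(.582,.351,.061,.16)
shot("p1")
```

```text
lifted w 0.5656641766038124 [-0.023  -0.4265 -0.7768]
place hit True ee [0.5819 0.3509 0.0606] want 0.061 w 0.5605122357376499
t 12.4583
```

View pics/p1.png

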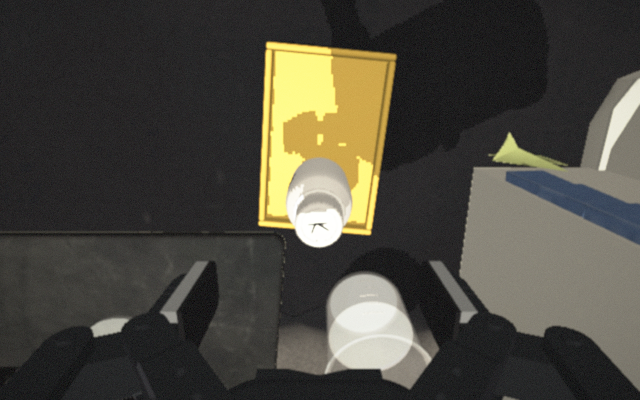

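The bottle stands upright at the tray's far end, around (320,205). The tray rim corners are (266,43), (396,54), (372,232) and (260,225). The tube is next.

Run:
```python
from h import *
from station import ctrl
c=dict(np.load("p1.npz"))
q=np.array([onz(c,u,v,.018) for u,v in [(266,43),(396,54),(372,232),(260,225)]]);print(q,q.mean(0)); print("bottle cap",onz(c,319,230,.105))
ctrl.servo_line([.5,-.02,.2],O,vel=.35)
pick(.501,-.067,.071,.2)
ctrl.servo_line([.501,-.067,.10],vel=.08)
shot("g3")
```

```text
[[0.4691 0.3117 0.018 ]
 [0.4769 0.4099 0.018 ]
 [0.6223 0.3983 0.018 ]
 [0.6157 0.2998 0.018 ]] [0.546  0.3549 0.018 ]
bottle cap [0.5847 0.3514 0.105 ]
picked hit False ee [ 0.5013 -0.0671  0.0715] w 0.4600146613254088 F [-0.8972  1.5571  7.2507] t 16.0083
```

View pics/g3.png

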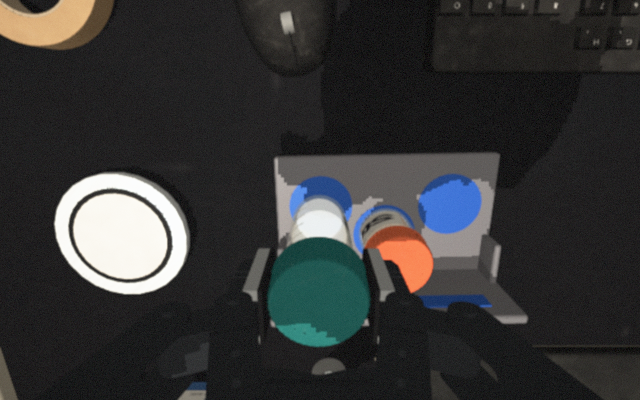

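The tube is held by its cap, the jar hasn't moved, and the bottle's spot is fully visible at (450,203).

Run:
```python
from meas import *
c=dict(np.load("g3.npz"))
print("bottle spot",blobc(c,(105,130,60),(120,255,255),.008,(415,485,170,238)))
place(.511,.358,.069,.17)
shot("p2")
```

```text
bottle spot ((449.2871500358938, 203.25933237616655), array([0.5003, 0.0267, 0.008 ]), (0.044042740017175674, 0.04333027824759483))
lifted w 0.460377754535181 [-0.8477  0.1427 -0.8924]
place hit True ee [0.511  0.358  0.0685] want 0.069 w 0.45879495760934275
t 22.7083
```

View pics/p2.png

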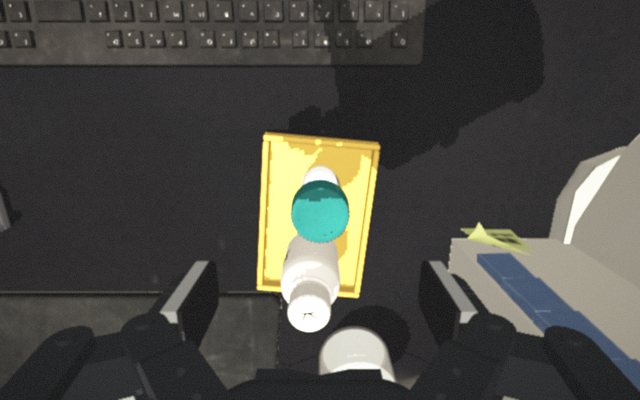

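Both stand upright in the tray, tube at (320,210) and bottle at (310,290). Before the jar I'll take one look at the stand.

Run:
```python
from meas import *
from station import ctrl
ctrl.servo_line([.45,-.04,.22],O,vel=.35)
c=shot("w3")
s=c["color"]; print("orange",blobc(c,(5,110,100),(18,255,255),.0535,(200,480,100,330)))
m=mask(c,(105,130,60),(120,255,255)); print(blobs(m,60))
for b in blobs(m,300): print(onz(c,*b[0],.008))
```

```text
orange ((338.6986531986532, 250.78318903318905), array([ 0.522 , -0.0185,  0.0535]), (0.04620613530278206, 0.03936007618904114))
[([378.5, 214.2], [359, 196, 40, 37, 1187]), ([294.1, 215.7], [275, 198, 39, 37, 1140]), ([333.8, 224.9], [317, 216, 40, 25, 122]), ([337.7, 277.0], [280, 273, 119, 9, 726]), ([247.3, 352.0], [208, 338, 61, 24, 454])]
[0.5004 0.0269 0.008 ]
[ 0.5021 -0.0647  0.008 ]
[ 0.5772 -0.0161  0.008 ]
[ 0.682  -0.1267  0.008 ]
```

View pics/w3.png

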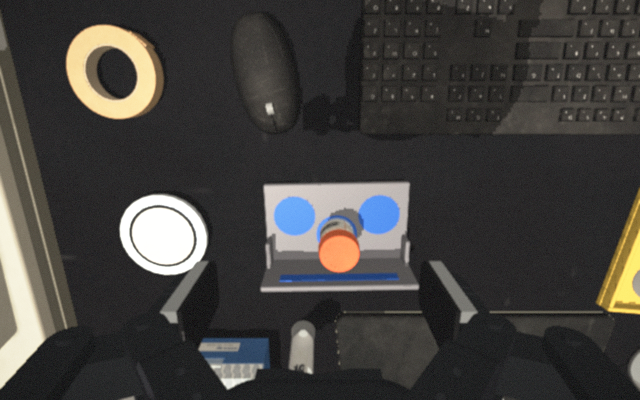

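The jar is at (338,250), unmoved, and both front spots are clear: tube spot (0.502,-0.065), bottle spot (0.500,0.027). I'll pick the jar now.

Run:
```python
from h import *
from station import ctrl
pick(.522,-.0185,.030,.2)
ctrl.servo_line([.522,-.0185,.06],vel=.08)
print(ctrl.read_width())
ctrl.servo_line([.522,-.0185,.15],vel=.15)
shot("g4")
```

```text
picked hit False ee [ 0.5222 -0.0185  0.0304] w 0.4577949509361146 F [-1.2484  0.2923  6.9852] t 26.775
0.4555092584378089
```

View pics/g4.png

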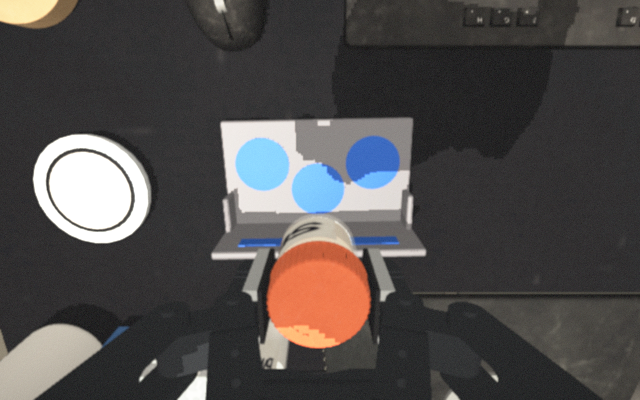

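The jar is held straight and the gap at the stand is clean. Now it goes to the plinth.

Run:
```python
from h import *
from station import ctrl
place(.5225,-.2078,.0365,.15)
ctrl.servo_line([.47,-.2078,.22],vel=.25)
c=shot("p3"); print(onz(c,320,200,.014))
cv2.imwrite("pics/p3c.png",cv2.resize(c["color"][120:320,180:460,::-1],None,fx=2.8,fy=2.8))
```

```text
lifted w 0.4608568399546038 [-0.6341  0.3938 -0.4197]
place hit True ee [ 0.5225 -0.2078  0.0365] want 0.0365 w 0.4620671026625356
t 32.725
[ 0.5021 -0.2053  0.014 ]
```

View pics/p3c.png

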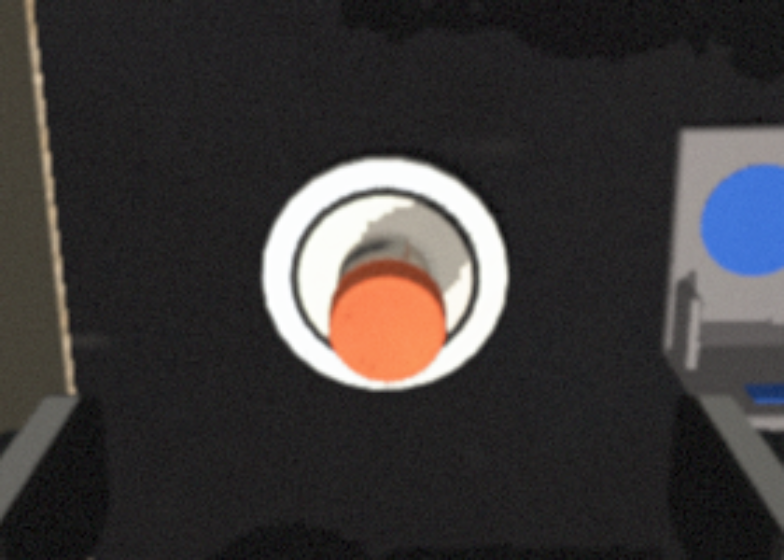

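Run:
```python
from meas import *
from station import ctrl
c=dict(np.load("p3.npz"))
print("jar",blobc(c,(5,110,100),(18,255,255),.0595,(250,390,180,300)))
x0,x1,y0,y1=265,370,170,265
cs,_=cv2.findContours(mask(c,(0,0,150),(180,40,255)),cv2.RETR_EXTERNAL,cv2.CHAIN_APPROX_NONE)
m=mask(c,(0,0,150),(180,40,255))|mask(c,(5,110,60),(18,255,255)); k=np.zeros_like(m);k[y0:y1,x0:x1]=255
e=cv2.fitEllipse(cv2.convexHull(biggest(m&k)));print("plinth",e,onz(c,*e[0],.014))
ctrl.servo_line([.45,.0,.22],O,vel=.35)
ctrl.servo_line([.44,.355,.22],O,vel=.35)
c=shot("w4")
print("teal",blobc(c,(75,90,40),(98,255,255),.005+.0845,(200,450,50,330)))
```

```text
jar ((317.9231138299148, 233.90440206309222), array([ 0.5214, -0.2075,  0.0595]), (0.03993223235011101, 0.04288778454065323))
plinth ((317.0080261230469, 217.41738891601562), (82.26654815673828, 87.31941223144531), 91.32056427001953) [ 0.5216 -0.2085  0.014 ]
teal ((324.06633856249357, 266.75628011893775), array([0.5104, 0.3589, 0.0895]), (0.0371379628777504, 0.04598980024456978))
```

View pics/w4.png

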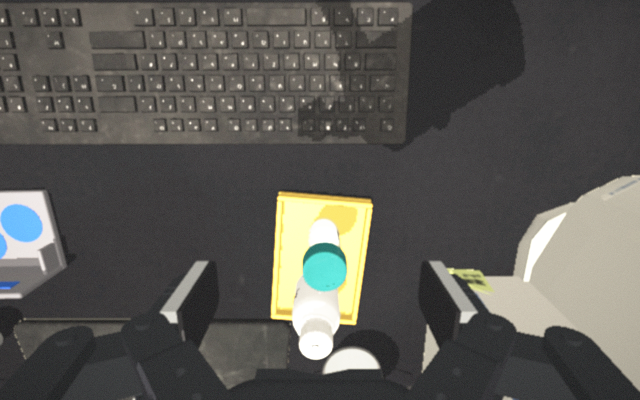

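The jar is centred on the plinth to within about 1 mm. In the tray, the tube is at (324,266) and the bottle behind it. Tube back first.

Run:
```python
from h import *
from station import ctrl
pick(.511,.358,.0685,.2)
place(.5018,-.0657,.072,.17)
shot("p4")
```

```text
picked hit False ee [0.5113 0.3582 0.069 ] w 0.46222918455827233 F [-0.5224 -0.2068  5.7095] t 37.6417
lifted w 0.4581361004173999 [-0.0388 -0.427  -0.7966]
place hit True ee [ 0.5019 -0.0657  0.072 ] want 0.072 w 0.45765264669127675
t 43.9667
```

View pics/p4.png

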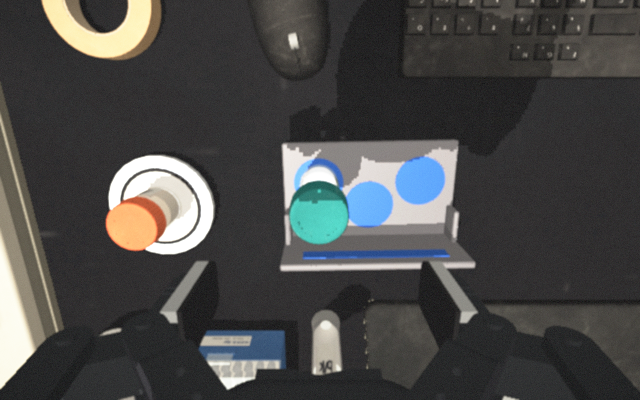

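The tube stands on its spot at (320,205). The bottle is next.

Run:
```python
from meas import *
from station import ctrl
c=dict(np.load("p4.npz"));print("teal",blobc(c,(75,90,40),(98,255,255),.0925,(270,370,150,260)))
ctrl.servo_line([.52,.33,.2],O,vel=.35)
pick(.582,.351,.0606,.2)
place(.4997,.0268,.064,.17)
ctrl.servo_line([.45,-.02,.24],O,vel=.25)
c=shot("p5");shot("p5s","side")
print("teal",blobc(c,(75,90,40),(98,255,255),.0925,(200,480,100,300)))
x0,x1,y0,y1=230,430,140,300
cv2.imwrite("pics/p5c.png",cv2.resize(c["color"][y0:y1,x0:x1,::-1],None,fx=3.5,fy=3.5,interpolation=cv2.INTER_CUBIC))
```

```text
teal ((318.5202600719842, 212.62521769418322), array([ 0.5017, -0.0647,  0.0925]), (0.04433062672615051, 0.03929436206817627))
picked hit False ee [0.5824 0.3511 0.0613] w 0.5618369888867175 F [-0.1826 -1.2571  6.0558] t 47.6417
lifted w 0.5599410827051731 [-0.1738 -0.5474 -1.6274]
place hit True ee [0.4997 0.0267 0.0642] want 0.064 w 0.5644601786570941
t 53.625
teal ((268.01780384892453, 239.51240094679426), array([ 0.5015, -0.0651,  0.0925]), (0.04098685830831528, 0.04472411796450615))
```

View pics/p5c.png

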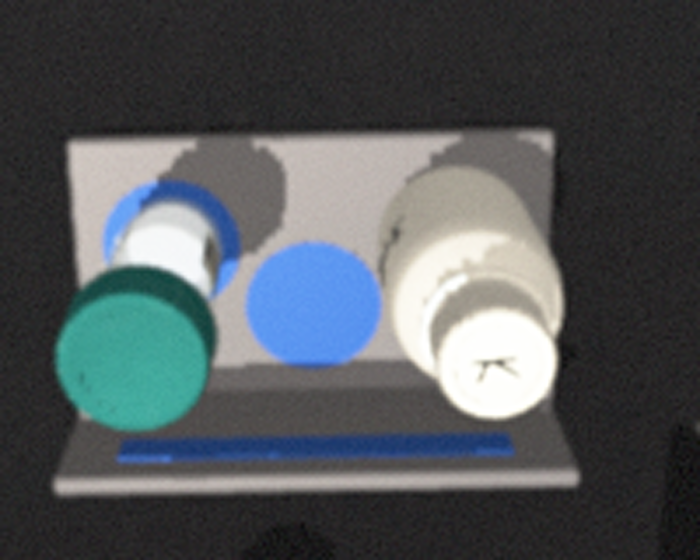

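View pics/p5s.png

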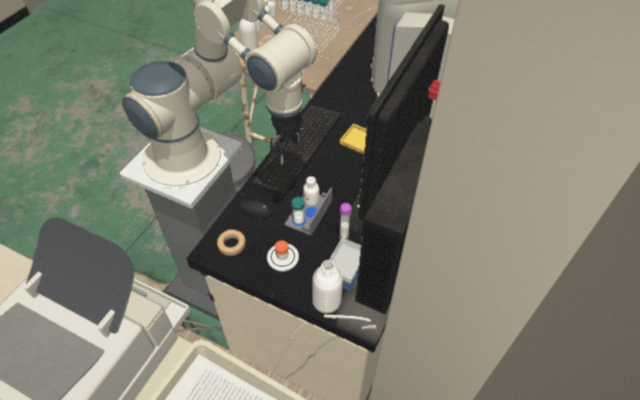

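The tube and bottle stand upright on their spots, with the centre spot empty. The jar is at (282,249) on the plinth in the side view, and the bystanders are where they were. One number check on the bottle, then I'll hand in.

Run:
```python
from meas import *
from station import ctrl,job
c=dict(np.load("p5.npz")); print("bottle cap",onz(c,372,243.4,.108))
a=dict(np.load("side0.npz"))["color"].astype(int);b=dict(np.load("p5s.npz"))["color"].astype(int)
for n,(x0,x1,y0,y1) in dict(purple=(336,356,198,240),tape=(212,250,226,258),rinse=(308,345,260,315)).items(): print(n,abs(a-b)[y0:y1,x0:x1].mean())
print(ctrl.read_width(),ctrl.read_ee_pos(),ctrl.read_clock())
job.hand_in()
```

```text
bottle cap [0.4984 0.0268 0.108 ]
purple 2.2837301587301586
tape 2.3215460526315788
rinse 1.9564291564291565
0.9970312495808028 [ 0.4499 -0.0196  0.2389] 54.2667
the job is handed in; nothing more can be done
```

I cleared the bottle and then the tube into the yellow tray, both upright. I stood the jar on the plinth, then put the tube and the bottle back on their spots. I handed the job in at 54 s of the allowed 112 s, with the gripper open and clear of everything.

My last checks, from the camera images (calibration is good to about 2 mm):

| Object | Offset | Measured from |
|---|---|---|
| Jar | about 1 mm | ring centre |
| Tube | about 0.7 mm | its blue spot, about 2 mm from where it first stood (it began slightly off the spot) |
| Bottle | about 2 mm | its blue spot, about 1 mm from where it first stood |

- **Jar while clearing:** it read the same position before the clearing and after both were in the tray.
- **Bystanders:** the purple-capped tube, the tape roll and the rinse bottle looked unchanged in the side view before and after.
- **Disagreements:** no check failed. The scene camera's first rough positions were about 10–30 mm off from the other cameras, so I used the wrist camera throughout. The largest tool force I read was about 10 N, when closing on the bottle; it was gone once the bottle was lifted.

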